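# Check the canister row and point out the open one

## Robot

A 6-joint arm with a two-finger parallel gripper is mounted at the origin on the work surface. World frame = base frame: x ahead of the robot, y to its left, z up, the work surface at z = 0. Lengths are in mm, angles in degrees, forces in N, time in s.
With the tool pointing down it reaches from about 300 to 950 mm from the base axis. Payload 3.1 kg.
Tool frame: the origin (TCP) lies midway between the tips of the shut fingers; the grasp point (between the pads) lies 19 mm behind it; z points along the fingers, y is the line along which they close (so a half turn about z gives the same grasp; the last joint's range is limited). The gripper opens to 85 mm and grips with 20 to 120 N. Pads are 22 mm wide; open, the fingers measure 114 mm over their backs; the gripper's body (76 mm by 85 mm) begins 54 mm behind the grasp point. The pads swing forward as they close: fully open they stand 13 mm farther back than shut.
Start: joints at [-3.994, 17.653, 93.61, -0, 68.738, -3.994], TCP at [625.006, -0.028, 231.272] pointing down, gripper open.
Joint ranges: [-175.34, 175.34], [-45.06, 112.39], [2.9, 150.54], [-68.45, 248.45], [3.09, 151.38], [-168.51, 168.51]. Speed limits (degrees/s): [159.86, 159.86, 180, 180, 180, 180].

## Interface

Orientations are given as a 3x3 rotation matrix whose columns are the frame's x, y, z axes.
In Python, from workcell import manip gives the robot as it stands.
- The arm moves only by the shell command python3 -m jog 'ROWS'. ROWS is JSON, one flat list of numbers, 7 for each row, row after row: the turn, a rotation vector about the tool's x, y, z normalised to -1 to 1, where 1 is pi/4 rad, then the shift along the tool's x, y, z normalised to -1 to 1, where 1 is 0.1 m, then the closure, from 0 (fully open) to 1 (shut). In form: [rx, ry, rz, tx, ty, tz, fingers, rx, ry, rz, tx, ty, tz, fingers, ...]. A call has 1 to 8 rows; each row shifts and turns the commanded pose from where the row before left it, along the tool's axes as they then stand; what a row does not reach is not made up. A row lasts 1/12 s, in which the tool goes at most 41.7 mm and 7.16 degrees, less where a joint would pass 70% of its speed; a pose out of reach is approached as far as the arm can. A call with a number of a shift or a turn outside -1 to 1 is refused whole. A call with a gripper value outside its range is refused whole. The fingers move at their own pace and stop on an object; the grip force is fixed at half the most. Time passes only in rows, so rows that do not move let the fingers close. It gives the time, the measured TCP pose, the force, the opening and the grip force at its end, in the units of the state.
- manip.observe(): the state, without advancing time (a new reading comes with each control period).
- manip.read_camera(name): name is "scene" or "side" or "wrist"; returns the picture (400x640x3 uint8, red, green, blue); there is no depth.
- manip.camera_info(name): a dict with "K" (3x3 intrinsics, pixels), "R" (3x3) and "t" (3): a world point X has camera coordinates R X + t; the wrist camera has in their place "T_tool_cam" (4x4, takes a point from camera to tool coordinates, whose origin is the TCP and whose axes are the flange's). Camera axes: x right, y down, z forward; pixel columns grow to the right and rows downward; lengths in mm; the calibration is good to about 2 mm. The wrist camera is an equidistant fisheye: a pixel r from the principal point sees the ray r / f radians off the axis. A picture is of the moment at which its call begins: read the wrist's pose just before it. camera_info takes no time and is no camera call.
- manip.hand_in(): hands the job in; it is judged then, once.
The state is a dict: "t": time; "joint_pos": joint angles; "joint_velocities": joint speeds; "effort": joint torques, N m; "tool_pos": TCP position; "tcp_rot": TCP orientation; "ft_force": force on the tool from outside, world axes, zero at the start; "ft_torque": the same for the moment, N m; "gripper_width": finger opening in mm; "gripper_force": force on a finger pad.
Only numpy, scipy, OpenCV 4.12 (cv2) and the standard library are available. Lean on these libraries where they do the work, as an engineer would, in place of code of your own. Each camera call takes 0.05 s, during which the arm holds its last target. There are 200 camera calls.

## Task

Check the left row of four canisters in the drawer: run the fingertips straight along the row about 2 cm above the lids, from the canister nearest the robot to the farthest, staying low all the way and pausing over the middle of each for about a second. Then point out the one that has no lid: finish with the fingertips held still about 2 cm above the middle of its open mouth. Touch and move nothing in the drawer.

Things in the scene. Friction and masses are not known exactly. Their poses are not given: they have to be found in the camera images.
- drawer: birch plywood drawer standing fixed on the table, 304 mm (its x) by 330 mm (its y), walls up to 70 mm high at the front (-x side, facing the robot, with a finger scoop) and 62 mm elsewhere; origin at the centre of its underside, z up, x from the front to the back, y to the left. Floor 6 mm thick. The row of four canisters stands along x on its left (+y) side, 95 mm left of the centre, 62 mm from centre to centre, behind a low divider. The drawer may be turned up to 0.2 rad
- place1 (a point): centre of place 1 in the canister row, counted from the robot's end (first (nearest the robot)), at the height of the closed canisters' lid tops, 76 mm above the table; axes as the drawer's. The canister there is centred within 3 mm of it. Nothing in the drawer stands higher
- place2 (a point): centre of place 2 in the canister row, counted from the robot's end (second), at the height of the closed canisters' lid tops, 76 mm above the table; axes as the drawer's. The canister there is centred within 3 mm of it. Nothing in the drawer stands higher
- place3 (a point): centre of place 3 in the canister row, counted from the robot's end (third), at the height of the closed canisters' lid tops, 76 mm above the table; axes as the drawer's. The canister there is centred within 3 mm of it. Nothing in the drawer stands higher
- place4 (a point): centre of place 4 in the canister row, counted from the robot's end (fourth (farthest)), at the height of the closed canisters' lid tops, 76 mm above the table; axes as the drawer's. The canister there is centred within 3 mm of it. Nothing in the drawer stands higher
- mid1 (a point): point half-way between places 1 and 2, at the same height; axes as the drawer's
- mid2 (a point): point half-way between places 2 and 3, at the same height; axes as the drawer's
- mid3 (a point): point half-way between places 3 and 4, at the same height; axes as the drawer's
- can_a: closed brushed aluminium screw-top canister, 54 mm across, 70 mm tall with its flat lid, loose; origin at the centre of its underside, z up; it may stand in any of the four places
- can_b: closed brushed aluminium screw-top canister, 54 mm across, 70 mm tall with its flat lid, loose; origin at the centre of its underside, z up; it may stand in any of the four places
- can_c: closed brushed aluminium screw-top canister, 54 mm across, 70 mm tall with its flat lid, loose; origin at the centre of its underside, z up; it may stand in any of the four places
- can_open: the one aluminium canister without its lid, 52 mm across, 64 mm tall, open at the top with a 45 mm wide mouth, hollow, loose; origin at the centre of its underside, z up; it may stand in any of the four places
- open_mouth (a point): centre of the open canister's mouth, level with its rim, 70 mm above the table; z up
- acrylic_box: clear acrylic box, 80 x 100 mm, 45 mm high, with its hinged lid shut, nearest of the right row; origin at the centre of its underside
- bowl: matte green ceramic pinch bowl, 68 mm across, 34 mm high, second of the right row; origin at the centre of its underside
- spoon_ring: steel measuring spoons on a ring, 44 x 110 mm, 10 mm high, lying third in the right row; origin at the centre of its underside
- muddler: beech muddler, 150 mm long, 26 mm thick, lying across the far end of the right row; origin at the middle of its underside
There are look-alikes about, which are no part of the job. Leave any red look-alike of the can_b alone. Leave any orange look-alike of the can_a alone.

How it is judged (in metres and radians):
On the way, in this order (a step that is already met when the one before it is completed fails the run):
1. the fingertips pause just above the first (nearest the robot) canister (x of the grasp point in the frame of place1 between -0.02 and 0.02 m and y of the grasp point in the frame of place1 between -0.022 and 0.022 m and z of the grasp point in the frame of place1 between 0.019 and 0.07 m), for 0.5 s.
2. they stay low over the row on the way to the next canister (x of the grasp point in the frame of mid1 between -0.01 and 0.01 m and y of the grasp point in the frame of mid1 between -0.03 and 0.03 m and z of the grasp point in the frame of mid1 between 0.019 and 0.07 m).
3. the fingertips pause just above the second canister (x of the grasp point in the frame of place2 between -0.02 and 0.02 m and y of the grasp point in the frame of place2 between -0.022 and 0.022 m and z of the grasp point in the frame of place2 between 0.019 and 0.07 m), for 0.5 s.
4. they stay low over the row on the way to the next canister (x of the grasp point in the frame of mid2 between -0.01 and 0.01 m and y of the grasp point in the frame of mid2 between -0.03 and 0.03 m and z of the grasp point in the frame of mid2 between 0.019 and 0.07 m).
5. the fingertips pause just above the third canister (x of the grasp point in the frame of place3 between -0.02 and 0.02 m and y of the grasp point in the frame of place3 between -0.022 and 0.022 m and z of the grasp point in the frame of place3 between 0.019 and 0.07 m), for 0.5 s.
6. they stay low over the row on the way to the next canister (x of the grasp point in the frame of mid3 between -0.01 and 0.01 m and y of the grasp point in the frame of mid3 between -0.03 and 0.03 m and z of the grasp point in the frame of mid3 between 0.019 and 0.07 m).
7. the fingertips pause just above the fourth (farthest) canister (x of the grasp point in the frame of place4 between -0.02 and 0.02 m and y of the grasp point in the frame of place4 between -0.022 and 0.022 m and z of the grasp point in the frame of place4 between 0.019 and 0.07 m), for 0.5 s.
At the end, for the whole second after the job is handed in: the fingertips are within 20 mm sideways of the middle of the open canister's mouth and about 0 to 55 mm above its rim; all canisters upright, and they and the right-hand row within 6 mm of where they began (horizontal distance between the grasp point and open_mouth below 0.02 m and z of the grasp point in the frame of open_mouth between 0.019 and 0.076 m and distance of each of can_a, can_b, can_c, can_open, acrylic_box, bowl, spoon_ring, muddler from where it was at the start of the episode below 0.006 m and angle between each of can_a, can_b, can_c, can_open's own z axis and vertical below 0.1 rad); the robot touches nothing.
It fails at once if a canister is touched (contact force between any of the fingers, the arm and can_a above 0.5 N or contact force between any of the fingers, the arm and can_b above 0.5 N or contact force between any of the fingers, the arm and can_c above 0.5 N or contact force between any of the fingers, the arm and can_open above 0.5 N).
It fails at once if the drawer or something in its right row is touched (contact force between any of the fingers, the arm and acrylic_box above 0.5 N or contact force between any of the fingers, the arm and bowl above 0.5 N or contact force between any of the fingers, the arm and spoon_ring above 0.5 N or contact force between any of the fingers, the arm and muddler above 0.5 N or contact force between any of the fingers, the arm and drawer above 0.5 N).
It fails at once if a canister is lifted, carried or pushed (distance of any of can_a, can_b, can_c, can_open from where it was at the start of the episode above 0.01 m).
It also fails if it takes over 48 s, if anything falls off the work surface, if the arm or the gripper's body presses on something with over 40 N, if the wrist force passes 120 N, or if a joint passes its speed limit or range.

## Working session

There is one attempt and no reset: what is moved stays moved. The work goes in short steps, Python scripts to look and compute and a shell command to move; the robot and the scene stay as the last step left them, time stands still between calls to the robot, and variables do not carry over. Pictures are saved under pics/ and viewed, at most 10 in all, crops included, and the job is handed in when it is done.

```bash
mkdir -p pics && python3 - <<'E'
from workcell import manip
import cv2, numpy as np
np.set_printoptions(precision=4,suppress=True)
s=manip.observe(); print(s['t'],s['tool_pos'],s['tcp_rot'],s['gripper_width'])
for n in ['scene','side','wrist']:
    im=manip.read_camera(n); cv2.imwrite(f'pics/{n}0.png',im[:,:,::-1]); print(n,manip.camera_info(n))
E
```

```text
0.0 [624.168    0.0495 230.0362] [[-0.0001  1.     -0.0023]
 [ 1.      0.0001  0.0001]
 [ 0.0001 -0.0023 -1.    ]] 85.41235569867298
scene {'K': array([[406.7466,   0.    , 323.0197],
       [  0.    , 406.7466, 198.9465],
       [  0.    ,   0.    ,   1.    ]]), 'R': array([[ 0.2524,  0.9675,  0.0154],
       [ 0.5494, -0.1302, -0.8254],
       [-0.7965,  0.2168, -0.5644]]), 't': array([-189.0131, -200.0814, 1137.2012])}
side {'K': array([[404.9734,   0.    , 319.1278],
       [  0.    , 404.9734, 195.0851],
       [  0.    ,   0.    ,   1.    ]]), 'R': array([[-0.9076, -0.4198, -0.0087],
       [-0.3149,  0.6942, -0.6472],
       [ 0.2778, -0.5846, -0.7622]]), 't': array([505.5927, 189.0859, 625.9786])}
wrist {'K': array([[309.7069,   0.    , 316.6325],
       [  0.    , 309.7069, 203.5706],
       [  0.    ,   0.    ,   1.    ]]), 'T_tool_cam': array([[  -0.0008,   -0.9628,   -0.2701,   68.5071],
       [   1.    ,   -0.0004,   -0.0013,    0.4829],
       [   0.0011,   -0.2701,    0.9628, -141.473 ],
       [   0.    ,    0.    ,    0.    ,    1.    ]])}
```

View pics/scene0.png

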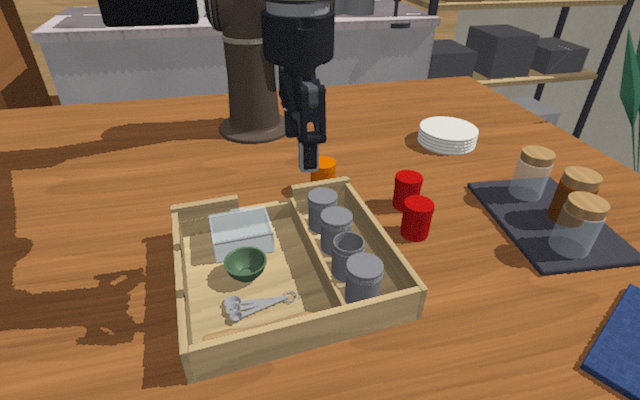

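View pics/side0.png

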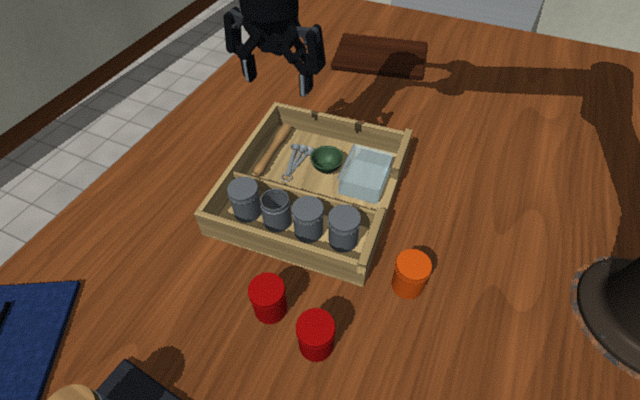

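View pics/wrist0.png

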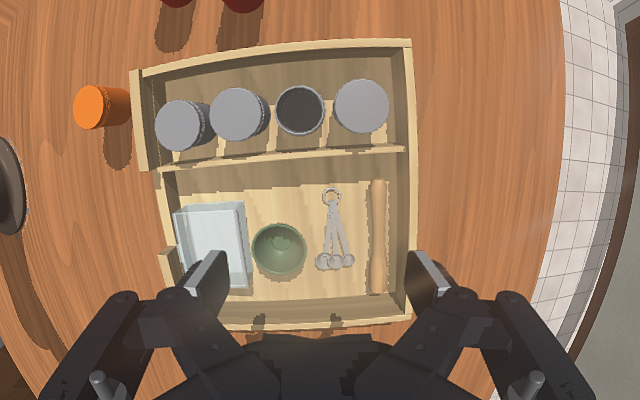

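The scene, side and wrist pictures all show the third canister open, with a dark mouth at wrist pixel (300,110). The closed lids sit at about (180,126), (236,114) and (362,106) in the wrist picture. The side picture shows the same row at about (344,215), (308,207), (276,202) and (243,187), counted from the robot's end.

```bash
cat > h.py <<'E'
from workcell import manip
import cv2, numpy as np
np.set_printoptions(precision=1,suppress=True)
def wrist_pt(px,z,s):
    c=manip.camera_info('wrist');K=c['K'];T=np.array(c['T_tool_cam'])
    d=np.array([px[0]-K[0,2],px[1]-K[1,2]]);r=np.hypot(*d);a=r/K[0,0]
    v=np.r_[d/r*np.sin(a),np.cos(a)]
    R=np.array(s['tcp_rot']);o=np.array(s['tool_pos'])+R@T[:3,3];w=R@T[:3,:3]@v
    return o+w*(z-o[2])/w[2]
def fixed_pt(n,px,z):
    c=manip.camera_info(n);R=np.array(c['R']);o=-R.T@c['t'];w=R.T@np.linalg.solve(c['K'],[px[0],px[1],1])
    return o+w*(z-o[2])/w[2]
E
python3 - <<'E'
from h import *
s=manip.observe()
g=cv2.cvtColor(cv2.imread('pics/wrist0.png'),cv2.COLOR_BGR2GRAY)[60:175,145:405]
c=cv2.HoughCircles(cv2.medianBlur(g,3),cv2.HOUGH_GRADIENT,1.0,40,param1=120,param2=12,minRadius=22,maxRadius=31)[0]
c=c[np.argsort(c[:,0])]
P=[]
for x,y,r in c:
    px=(x+145,y+60); p=wrist_pt(px,76,s); P.append(p); print(px,r,p[:2])
P=np.array(P); print('gaps',np.linalg.norm(np.diff(P,axis=0),axis=1))
for n,L in [('side',[(344,215),(308,207),(276,199),(243,187)]),('scene',[(322,197),(336,217),(348,242),(364,267)])]:
    print(n,[fixed_pt(n,q,76)[:2] for q in L])
E
```

```text
(np.float32(178.5), np.float32(126.5)) 24.6 [484.4  66.6]
(np.float32(235.5), np.float32(114.5)) 27.1 [546.   74.8]
(np.float32(300.5), np.float32(108.5)) 23.5 [609.   78.6]
(np.float32(360.5), np.float32(106.5)) 28.2 [665.7  81. ]
gaps [62.1 63.1 56.7]
side [array([481.8,  64.1]), array([542.9,  73.4]), array([600. ,  80.2]), array([665.6,  80.1])]
scene [array([487.5,  65.1]), array([549.9,  72.8]), array([615.1,  73. ]), array([672.4,  78.7])]
```

The points agree across the views. Their spacing is about 62 mm, and a straight-line fit puts place 1 at (484,68) and place 4 at (669,83). I'll move over place 1 with the fingers shut, then take one closer look before going low.

```bash
python3 -m jog '[0,0,0,0.13,-0.28,0,1, 0,0,0,0.13,-0.28,0,1, 0,0,0,0.14,-0.28,0,1, 0,0,0,0.14,-0.28,0,1, 0,0,0,0.14,-0.28,0,1, 0,0,0,0,0,0,1, 0,0,0,0,0,0,1, 0,0,0,0,0,0,1]' && python3 - <<'E'
from h import *
s=manip.observe();im=manip.read_camera('wrist');cv2.imwrite('pics/w1.png',im[:,:,::-1])
print(s['t'],s['tool_pos'],s['gripper_width'])
E
```

```text
t: 0.82
tool_pos: [485.7, 67.9, 231.6]
tcp_rot: [[-0.0, 1.0, 0.002], [1.0, 0.0, -0.0], [-0.0, 0.002, -1.0]]
ft_force: [-0.1, 0.0, -1.1]
gripper_width: -0.4
gripper_force: 0.0
0.8167 [485.7  67.9 231.6] -0.40876491089650013
```

View pics/w1.png

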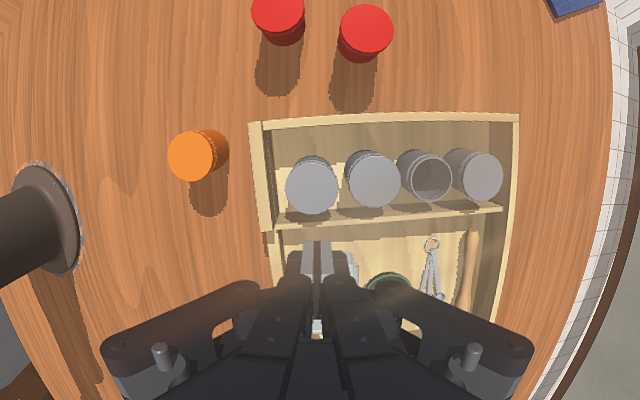

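The wrist view shows the fingers shut and clear of the drawer. The lids are at about (312,186), (374,180) and (479,174), with the open mouth at (431,177) in third place. I'll check these positions and start down.

```bash
python3 - <<'E'
from h import *
s=manip.observe()
for q,z in [((312,186),76),((374,180),76),((431,177),70),((479,174),76)]: print(wrist_pt(q,z,s))
E
python3 -m jog '[0,0,0,0,0,0.2,1, 0,0,0,0,0,0.2,1, 0,0,0,0,0,0.2,1, 0,0,0,0,0,0.2,1, 0,0,0,0,0,0.2,1, 0,0,0,0,0,0.1,1, 0,0,0,0,0,0,1, 0,0,0,0,0,0,1]'
```

```text
[482.   70.8  76. ]
[543.3  77.   76. ]
[605.7  79.8  70. ]
[660.5  85.6  76. ]
t: 1.53
tool_pos: [485.5, 67.6, 121.0]
tcp_rot: [[0.001, 1.0, -0.001], [1.0, -0.001, -0.0], [-0.0, -0.001, -1.0]]
ft_force: [-0.0, -0.1, 0.4]
gripper_width: -0.2
gripper_force: 0.0
```

Both views put the row at about (483,69), (544,75), (606,79) and (667,84). I'll go down to 97 mm over the first canister and pause there.

```bash
python3 -m jog '[0,0,0,0.01,-0.01,0.12,1, 0,0,0,0.01,-0.01,0.12,1, 0,0,0,0,0,0,1, 0,0,0,0,0,0,1, 0,0,0,0,0,0,1, 0,0,0,0,0,0,1, 0,0,0,0,0,0,1, 0,0,0,0,0,0,1]' && python3 -m jog '[0,0,0,0,0,0,1, 0,0,0,0,0,0,1, 0,0,0,0,0,0,1, 0,0,0,0,0,0,1, 0,0,0,0,0,0,1, 0,0,0,0,0,0,1, 0,0,0,0,0,0,1, 0,0,0,0,0,0,1]'
```

```text
t: 2.2
tool_pos: [483.6, 70.0, 98.0]
tcp_rot: [[0.0, 1.0, 0.001], [1.0, -0.0, 0.0], [0.0, 0.001, -1.0]]
ft_force: [-0.5, -0.8, -0.3]
gripper_width: -0.1
gripper_force: 0.0
t: 2.87
tool_pos: [483.0, 70.0, 97.2]
tcp_rot: [[0.0, 1.0, -0.0], [1.0, -0.0, -0.0], [-0.0, -0.0, -1.0]]
ft_force: [-0.4, 0.9, -0.4]
gripper_width: 0.3
gripper_force: 0.0
```

Next is the second canister: +61 mm in x (tool y) and +5 mm in y (tool x), in small steps, then a pause.

```bash
python3 -m jog '[0,0,0,0,0.07,0,1, 0,0,0,0.01,0.08,0,1, 0,0,0,0.01,0.08,0,1, 0,0,0,0.01,0.08,0,1, 0,0,0,0.01,0.08,0,1, 0,0,0,0.01,0.08,0,1, 0,0,0,0,0.07,0,1, 0,0,0,0,0.07,0,1]' && python3 -m jog '[0,0,0,0,0,0,1, 0,0,0,0,0,0,1, 0,0,0,0,0,0,1, 0,0,0,0,0,0,1, 0,0,0,0,0,0,1, 0,0,0,0,0,0,1, 0,0,0,0,0,0,1, 0,0,0,0,0,0,1]' && python3 -m jog '[0,0,0,0,0,0,1, 0,0,0,0,0,0,1, 0,0,0,0,0,0,1, 0,0,0,0,0,0,1]'
```

```text
t: 3.53
tool_pos: [544.9, 75.1, 97.2]
tcp_rot: [[-0.0, 1.0, -0.0], [1.0, 0.0, -0.0], [-0.0, -0.0, -1.0]]
ft_force: [-0.0, 0.4, -0.3]
gripper_width: 0.3
gripper_force: 0.0
t: 4.2
tool_pos: [543.9, 75.0, 97.3]
tcp_rot: [[0.0, 1.0, -0.0], [1.0, -0.0, -0.0], [-0.0, -0.0, -1.0]]
ft_force: [0.9, 0.0, -0.4]
gripper_width: 0.2
gripper_force: 0.0
t: 4.53
tool_pos: [544.0, 75.0, 97.3]
tcp_rot: [[-0.0, 1.0, 0.0], [1.0, 0.0, -0.0], [-0.0, 0.0, -1.0]]
ft_force: [-0.1, 0.3, 0.5]
gripper_width: 0.2
gripper_force: 0.0
```

```bash
python3 -m jog '[0,0,0,0,0.07,0,1, 0,0,0,0.01,0.08,0,1, 0,0,0,0.01,0.08,0,1, 0,0,0,0.01,0.08,0,1, 0,0,0,0.01,0.08,0,1, 0,0,0,0,0.08,0,1, 0,0,0,0,0.08,0,1, 0,0,0,0,0.07,0,1]' && python3 -m jog '[0,0,0,0,0,0,1, 0,0,0,0,0,0,1, 0,0,0,0,0,0,1, 0,0,0,0,0,0,1, 0,0,0,0,0,0,1, 0,0,0,0,0,0,1, 0,0,0,0,0,0,1, 0,0,0,0,0,0,1]' && python3 -m jog '[0,0,0,0,0,0,1, 0,0,0,0,0,0,1, 0,0,0,0,0,0,1, 0,0,0,0,0,0,1]' && python3 - <<'E'
from h import *
cv2.imwrite('pics/side3.png',cv2.resize(manip.read_camera('side')[60:280,180:440,::-1],None,fx=2.5,fy=2.5))
E
```

```text
t: 5.2
tool_pos: [607.1, 79.0, 97.2]
tcp_rot: [[-0.0, 1.0, 0.0], [1.0, 0.0, -0.0], [-0.0, 0.0, -1.0]]
ft_force: [-0.7, 0.2, -0.4]
gripper_width: -0.1
gripper_force: 0.0
t: 5.87
tool_pos: [605.9, 79.0, 97.3]
tcp_rot: [[-0.0, 1.0, -0.0], [1.0, 0.0, 0.0], [0.0, -0.0, -1.0]]
ft_force: [0.5, 0.1, -0.9]
gripper_width: -0.2
gripper_force: 0.0
t: 6.2
tool_pos: [606.0, 79.0, 97.3]
tcp_rot: [[-0.0, 1.0, -0.0], [1.0, 0.0, -0.0], [-0.0, -0.0, -1.0]]
ft_force: [0.6, 0.2, 1.3]
gripper_width: 0.0
gripper_force: 0.0
```

View pics/side3.png

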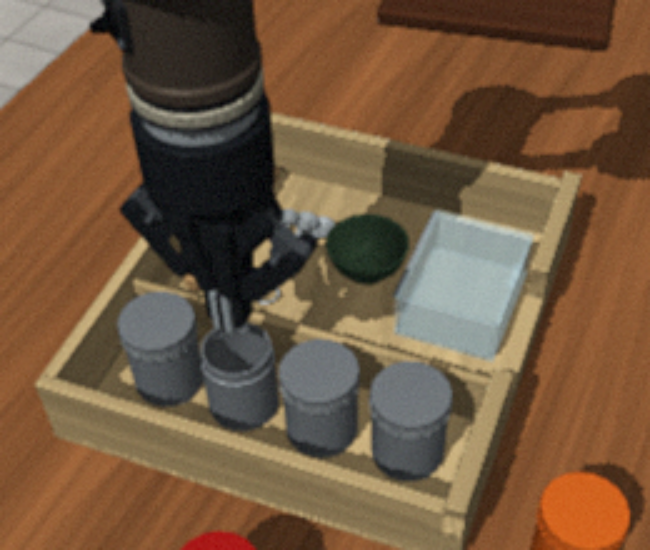

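The side view shows the shut fingertips, at crop pixel (225,330), just above the open third canister, whose mouth is at (238,348). All the canisters stand untouched. I'll go on to the fourth, and check the tip against the mouth in this view.

```bash
python3 -m jog '[0,0,0,0,0.07,0,1, 0,0,0,0.01,0.08,0,1, 0,0,0,0.01,0.08,0,1, 0,0,0,0.01,0.08,0,1, 0,0,0,0.01,0.08,0,1, 0,0,0,0,0.08,0,1, 0,0,0,0,0.07,0,1, 0,0,0,0,0.07,0,1]' && python3 -m jog '[0,0,0,0,0,0,1, 0,0,0,0,0,0,1, 0,0,0,0,0,0,1, 0,0,0,0,0,0,1, 0,0,0,0,0,0,1, 0,0,0,0,0,0,1, 0,0,0,0,0,0,1, 0,0,0,0,0,0,1]' && python3 -m jog '[0,0,0,0,0,0,1, 0,0,0,0,0,0,1, 0,0,0,0,0,0,1, 0,0,0,0,0,0,1]' && python3 - <<'E'
from h import *
print('tip',fixed_pt('side',(180+225/2.5,60+330/2.5),97),'mouth',fixed_pt('side',(180+238/2.5,60+348/2.5),70))
E
```

```text
t: 6.92
tool_pos: [667.8, 83.0, 97.1]
tcp_rot: [[-0.0, 1.0, -0.0], [1.0, 0.0, -0.0], [-0.0, -0.0, -1.0]]
ft_force: [0.8, -0.4, 0.4]
gripper_width: 0.0
gripper_force: 0.0
t: 7.58
tool_pos: [666.9, 83.0, 97.4]
tcp_rot: [[-0.0, 1.0, 0.0], [1.0, 0.0, 0.0], [0.0, 0.0, -1.0]]
ft_force: [-0.6, 1.3, 0.7]
gripper_width: -0.1
gripper_force: 0.0
t: 7.92
tool_pos: [667.0, 83.0, 97.3]
tcp_rot: [[0.0, 1.0, -0.0], [1.0, -0.0, 0.0], [0.0, -0.0, -1.0]]
ft_force: [-0.5, 0.4, -0.6]
gripper_width: 0.2
gripper_force: 0.0
tip [606.1  85.7  97. ] mouth [603.9  77.   70. ]
```

In the side view the mouth is at (604,77), against (606,80) from the wrist camera. I'll return to (605,78) and lower to 92 mm, about 2 cm above the rim.

```bash
python3 -m jog '[0,0,0,0,-0.07,0,1, 0,0,0,-0.01,-0.08,0,1, 0,0,0,-0.01,-0.08,0,1, 0,0,0,-0.01,-0.08,0,1, 0,0,0,-0.01,-0.08,0,1, 0,0,0,-0.01,-0.08,0,1, 0,0,0,0,-0.08,0,1, 0,0,0,0,-0.07,0,1]' && python3 -m jog '[0,0,0,0,0,0.03,1, 0,0,0,0,0,0.02,1, 0,0,0,0,0,0,1, 0,0,0,0,0,0,1, 0,0,0,0,0,0,1, 0,0,0,0,0,0,1, 0,0,0,0,0,0,1, 0,0,0,0,0,0,1]' && python3 - <<'E'
from h import *
cv2.imwrite('pics/end.png',cv2.resize(manip.read_camera('scene')[130:350,200:460,::-1],None,fx=2.5,fy=2.5))
E
```

```text
t: 8.58
tool_pos: [603.9, 77.9, 97.3]
tcp_rot: [[0.0, 1.0, -0.0], [1.0, -0.0, 0.0], [0.0, -0.0, -1.0]]
ft_force: [-0.1, -0.2, 1.1]
gripper_width: -0.4
gripper_force: 0.0
t: 9.25
tool_pos: [605.2, 78.0, 92.3]
tcp_rot: [[0.0, 1.0, 0.0], [1.0, -0.0, 0.0], [0.0, 0.0, -1.0]]
ft_force: [-0.3, -0.2, -0.3]
gripper_width: 0.2
gripper_force: 0.0
```

View pics/end.png

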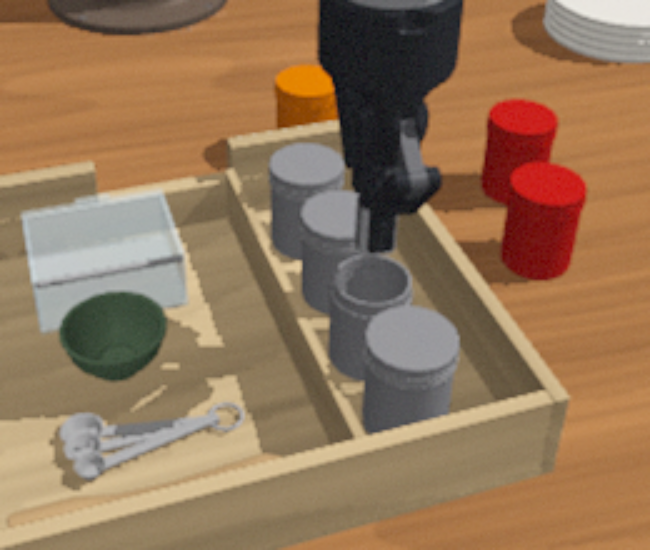

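The scene view shows the tips at crop pixel (378,248), just above the open mouth at (372,280), with everything in place. A last numerical check in this one view:

```bash
python3 - <<'E'
from h import *
print('tip',fixed_pt('scene',(200+378/2.5,130+248/2.5),92.3),'mouth',fixed_pt('scene',(200+372/2.5,130+280/2.5),70))
E
```

```text
tip [605.8  80.2  92.3] mouth [608.8  76.6  70. ]
```

The tip is within about 5 mm of the mouth's centre, well inside the 20 mm limit.

```bash
python3 -c "
from workcell import manip
print(manip.hand_in())"
```

```text
the job is handed in; nothing more can be done
None
```

I ran the fingertips low along the four canisters with a pause of about a second over each, then handed in with them held about 22 mm above the open one, third from the robot; no sign of contact in the force readings or pictures, and no verdict was returned.

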